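# Put the pepper mill back together

## Robot

A 6-joint arm with a two-finger parallel gripper is mounted at the origin on the work surface. World frame = base frame: x ahead of the robot, y to its left, z up, the work surface at z = 0. Lengths are in m, angles in rad, forces in N, time in s.
With the tool pointing down it reaches from about 0.375 to 0.9 m from the base axis. Payload 3.1 kg.
Tool frame: the origin (TCP) lies midway between the tips of the shut fingers; the grasp point (between the pads) lies 19 mm behind it; z points along the fingers, y is the line along which they close (so a half turn about z gives the same grasp; the last joint's range is limited). The gripper opens to 87 mm and grips with 3 to 60 N. Pads are 19 mm wide; open, the fingers measure 117 mm over their backs; the gripper's body (75 mm by 190 mm) begins 51 mm behind the grasp point.
Start: joints at [-1.335, 0.527, 1.433, -0, 1.181, -0.178], TCP at [0.251, -0.572, 0.223] pointing down, gripper open.
Joint ranges: [-3.08, 3.08], [-0.75, 2.2], [0.22, 2.44], [-1.43, 4.57], [0, 2.65], [-2.85, 2.85]. Speed limits (rad/s): [2.79, 2.79, 3.14, 3.14, 3.14, 3.14].

## Interface

Orientations are given as a unit quaternion [x, y, z, w].
In Python, from rig import robot gives the robot as it stands. The module is installed in compiled form; this text tells all that it offers.
- The arm moves only by the tool play_rows, never from a script. Its arguments are lists of equal length, an entry for each row: "gripper": the closure, from -1 (fully open) to 1 (shut); "delta_pos": the shift along the tool's x, y, z in cm, a list of three; "turn": the turn, a rotation vector about the tool's x, y, z in rad, a list of three. A call has 1 to 12 rows; each row is the pose to reach, as a shift and turn from the pose commanded when the call began, along the tool's axes at that moment; what a row does not reach only later rows make up. A row lasts 1/8 s, in which the tool goes at most 62.5 mm and 10.7 degrees, less where a joint would pass 70% of its speed; a pose out of reach is approached as far as the arm can. A call with a gripper value outside its range is refused whole. The fingers move at their own pace and stop on an object; "squeeze" is the grip in N (left out, the last holds). Time passes only in rows, so rows that repeat a pose let the fingers close. It gives the time, the measured TCP pose, the force, the opening and the grip force at its end, in the units of the state.
- robot.get_obs(): the state, without advancing time (a new reading comes with each control period).
- robot.camera(name): name is "scene" or "side" or "wrist"; returns a dict with "color" (420x560x3 uint8, red, green, blue), "vfov" (degrees; the focal length in pixels is half the picture's height over the tangent of half this angle, whatever the lens; pixels are square), "cx", "cy" (the principal point, pixels), "R" (3x3) and "t" (3): a world point X has camera coordinates R X + t. Camera axes: x right, y down, z forward; pixel columns grow to the right and rows downward; lengths in m; the calibration is good to about 2 mm. The wrist camera is an equidistant fisheye: a pixel r from the principal point sees the ray r / f radians off the axis. A picture is of the moment at which its call begins. There is no depth.
- robot.hand_in(): hands the job in; it is judged then, once.
The state is a dict: "time": time; "q": joint angles; "joint_velocities": joint speeds; "joint_torque": joint torques, N m; "position": TCP position; "tool_rot": TCP orientation; "ft_force": force on the tool from outside, world axes, zero at the start; "moment": the same for the moment, N m; "grip_width": finger opening in m; "grip_force": force on a finger pad.
Only numpy, scipy, OpenCV 4.12 (cv2) and the standard library are available. Lean on these libraries where they do the work, as an engineer would, in place of code of your own. Each camera call takes 0.05 s, during which the arm holds its last target. There are 200 camera calls.

## Task

Put the pepper mill back together after refilling: the metal spindle was left leaning in the open mill body, so bring it upright with its foot in the narrow throat in the middle of the mill's floor, then press it firmly, without ramming, all the way down to its stop. Only then thread the wooden head onto the spindle, so that it sits flat and centred on the mill's rim. Leave the salt mill, the mug and the jar where they stand.

Things in the scene. Friction and masses are not known exactly. Their poses are not given: they have to be found in the camera images.
- mill: Dark wooden pepper mill body, fixed upright on a steel disc (84 mm wide), 150 mm tall, open on top; origin at the centre of its underside, z up. Rim 64 mm outside, 48 mm inside. The 48 mm chamber ends in a shallow cone floor (z 74 mm at the wall, 70 mm at the centre) with the throat in its middle, a 14 mm wide vertical bore going down from z 70 mm. Its yaw means nothing.
- mill_mouth (a point): Centre of the mill's rim, on its axis, 150 mm up.
- seat (a joint): Stiff brass seat sliding in the throat under the spindle's foot; m, grows downward from 0 (seat top 45 mm above the worktop) to 0.030 (its stop: seat top at 15 mm, spindle fully home). Starts at 0 to 0.006; about 8 N moves it; it stays where left.
- spindle: Round metal rod, 12 mm thick, 200 mm long, 0.15 kg, dark heavier lower third; origin at the centre of its foot, z along the rod to its top. Starts leaning some 26 degrees on the rim in any direction, foot in the far corner of the chamber floor. Upright on the seat its top is 239 to 245 mm up, fully home 215 mm (65 above the rim). It has play in the throat: a few degrees off upright.
- spindle_top (a point): Centre of the spindle's upper end (at first about 253 mm up and 68 mm off the mill's axis).
- head: Dark wooden mill head: loose round cap, 60 mm diameter, 55 mm tall, bevelled top edge, standing on the worktop; origin at the centre of its underside, z up. A vertical 18 mm hole runs right through, countersunk to 31 mm over the lowest 12 mm. In place its underside lies on the rim and the spindle sticks 10 mm out of its top.
- salt_mill: Bystander: closed dark wooden salt mill, 68 mm across, 184 mm tall, with a small steel knob; origin at the centre of its underside.
- mug: Bystander: white mug, 80 mm across, 90 mm tall, handle to its +y; origin at the centre of its underside.
- jar: Bystander: amber glass jar with steel cap, 70 mm across, 110 mm tall; origin at the centre of its underside.
There are look-alikes about, which are no part of the job. Of the things shaped like the head, the wooden one is meant.

How it is judged:
By the outcome, as a careful person would: the job done as asked, in the order asked, and still so for the second after the job is handed in, with the robot touching nothing.
It also fails if it takes over 69 s, if anything falls off the work surface, if the arm or the gripper's body presses on something with over 40 N, if the wrist force passes 120 N, or if a joint passes its speed limit or range.

## Working session

There is one attempt and no reset: what is moved stays moved. The work goes in short steps, Python scripts to look and compute and a tool call to move; the robot and the scene stay as the last step left them, time stands still between calls to the robot, and variables do not carry over. Pictures are saved under pics/ and viewed, at most 10 in all, crops included, and the job is handed in when it is done.

Besides the shell and the picture viewer there is one more tool, called after "Emit:" by a JSON object that holds its "fn" and its "kwargs". play_rows: Moves the arm, as the interface text tells. Its arguments: {"type":"object","properties":{"gripper":{"type":"array","items":{"type":"number"}},"delta_pos":{"type":"array","items":{"type":"array","items":{"type":"number"}}},"turn":{"type":"array","items":{"type":"array","items":{"type":"number"}}},"squeeze":{"type":"number"}},"required":["gripper","delta_pos","turn"]}

```bash
mkdir -p pics; cat > h.py <<'E'
import numpy as np, cv2
from rig import robot
from scipy.spatial.transform import Rotation as Ro
def f(c): return c["color"].shape[0]/2/np.tan(np.radians(c["vfov"])/2)
def ray(c,u,v,fish=False):
    R=np.array(c["R"]);t=np.array(c["t"]);d=np.array([u-c["cx"],v-c["cy"]])/f(c)
    if fish:
        r=np.hypot(*d);k=np.sin(r)/r if r>1e-9 else 1;d=np.array([d[0]*k,d[1]*k,np.cos(r)])
    else: d=np.array([d[0],d[1],1.])
    d=R.T@d
    return -R.T@t,d/np.linalg.norm(d)
def onz(c,u,v,z,fish=False):
    o,d=ray(c,u,v,fish);return o+d*(z-o[2])/d[2]
def two(a,b):
    (o,d),(p,e)=a,b
    s=np.linalg.lstsq(np.c_[d,-e],p-o,rcond=None)[0]
    A=o+d*s[0];B=p+e*s[1];return (A+B)/2,np.linalg.norm(A-B)
def proj(c,X,fish=False):
    p=np.array(c["R"])@X+np.array(c["t"])
    if fish:
        r=np.hypot(p[0],p[1]);th=np.arctan2(r,p[2]);return c["cx"]+f(c)*th*p[0]/r,c["cy"]+f(c)*th*p[1]/r
    return c["cx"]+f(c)*p[0]/p[2],c["cy"]+f(c)*p[1]/p[2]
def save(n,im): cv2.imwrite("pics/"+n,cv2.cvtColor(im,cv2.COLOR_RGB2BGR))
def st():
    o=robot.get_obs();print({k:np.round(o[k],4).tolist() for k in("time","position","tool_rot","ft_force","grip_width","grip_force","q")})
    return o
def local(o,dw): return Ro.from_quat(o["tool_rot"]).inv().apply(dw)*100
E
python3 - <<'E'
from h import *
import pickle
d={n:robot.camera(n) for n in("scene","side","wrist")}
pickle.dump(d,open("d0.pkl","wb"))
for n in d: save(n+"0.png",d[n]["color"]);print(n,-np.array(d[n]["R"]).T@d[n]["t"],f(d[n]))
st()
E
```

```text
scene [ 1.27105917 -0.87389129  1.09305771] 540.3648568002741
side [0.13607525 0.60964817 0.7994332 ] 433.50326534138
wrist [ 0.32728974 -0.53938027  0.38266838] 325.19226210127806
{'time': 0.15, 'position': [0.2512, -0.5717, 0.2218], 'tool_rot': [0.9787, 0.2054, -0.0, -0.0008], 'ft_force': [0.4699, 0.1173, -0.2302], 'grip_width': 0.087, 'grip_force': 0.0, 'q': [-1.3355, 0.5282, 1.4336, 0.0, 1.1814, -0.1785]}
```

View pics/scene0.png

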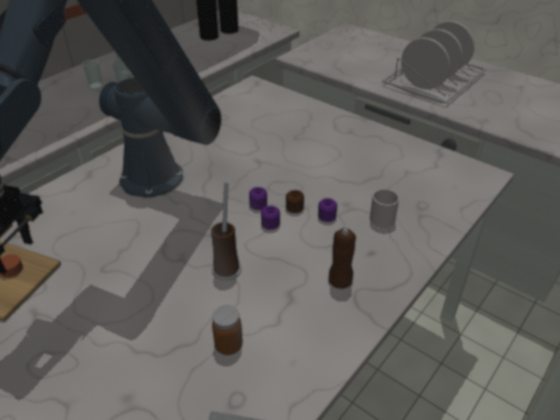

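View pics/side0.png

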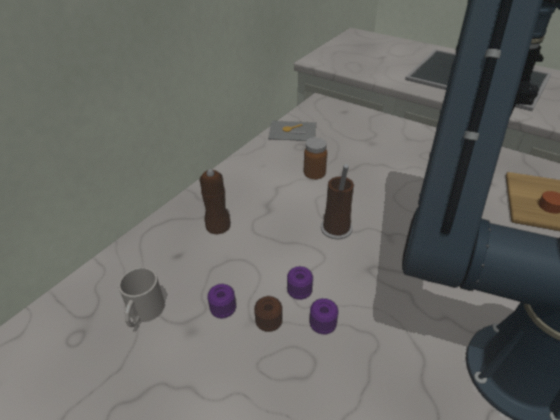

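Scene: the mill with its leaning spindle is at (225,250), spindle top (226,185), salt mill (342,258), jar (227,330), mug (384,208). Head-shaped things are purple at (258,197), (270,216) and (327,209), and brown at (295,201) (side view: brown at (268,313)). Only the brown one is wooden, so it fits; I'll confirm it in an enlarged crop.

```bash
python3 - <<'E'
from h import *
import pickle
d=pickle.load(open("d0.pkl","rb"))
def crop(n,u,v,w,h,k): return cv2.resize(d[n]["color"][v:v+h,u:u+w],None,fx=k,fy=k,interpolation=cv2.INTER_CUBIC)
a=np.vstack([np.hstack([crop("scene",190,175,80,60,5),crop("side",315,155,80,60,5)]),np.hstack([crop("scene",190,225,80,60,5),crop("side",235,285,80,60,5)])])
a=cv2.convertScaleAbs(a,alpha=1.6)
save("crop0.png",a)
E
```

```text
(no output)
```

View pics/crop0.png

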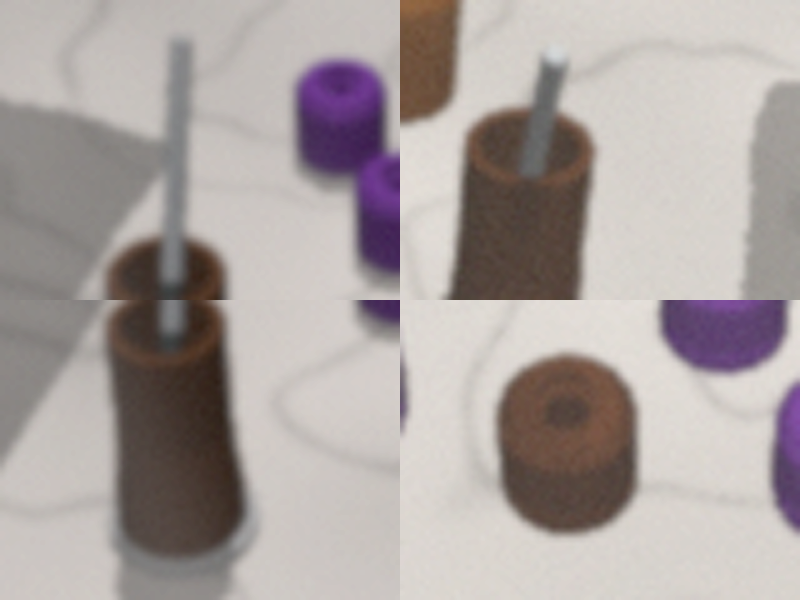

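```bash
python3 - <<'E'
from h import *
import pickle
d=pickle.load(open("d0.pkl","rb"));S,D=d["scene"],d["side"]
m=two(ray(S,223.2,230.3),ray(D,341,184));print("rim",m,onz(S,223.2,230.3,.15),onz(D,341,184,.15))
t=two(ray(S,226,183.4),ray(D,345.6,166));print("top",t)
print("lean",t[0]-m[0])
print("headtop side",onz(D,268.6,307.4,.055))
# head by brown masks
for n,c,(u0,v0,u1,v1) in(("scene",S,(275,183,312,220)),("side",D,(245,288,293,338))):
    h=cv2.cvtColor(c["color"],cv2.COLOR_RGB2HSV);k=((h[...,0]<25)&(h[...,1]>70)).astype(np.uint8)
    q=k*0;q[v0:v1,u0:u1]=k[v0:v1,u0:u1]
    x,y,w,hh=cv2.boundingRect(q);M=cv2.moments(q,True);u,v=M["m10"]/M["m00"],M["m01"]/M["m00"]
    print(n,x,y,w,hh,u,v,onz(c,u,v,.0275)); 
    if n=="scene":a=ray(c,u,v)
    else: print("head",two(a,ray(c,u,v)))
for n,s,w,z in(("salt",(343,232),(211,172),.184),("jar",(227,314),(316,145),.11),("mug",(384,197),(140,281),.09)):
    print(n,two(ray(S,*s),ray(D,*w)))
for s in((258,191),(270,210),(327,203)):print("purple",onz(S,*s,.055))
E
```

```text
rim (array([ 0.49401869, -0.1538875 ,  0.14715994]), np.float64(0.0025393407557491527)) [ 0.49759158 -0.15555297  0.15      ] [ 0.49160928 -0.15160627  0.15      ]
top (array([ 0.45936738, -0.09562382,  0.24946395]), np.float64(0.0007937576945675062))
lean [-0.03465131  0.05826368  0.10230401]
headtop side [0.46939191 0.18445933 0.055     ]
scene 287 191 16 21 294.3377049180328 201.01639344262296 [0.47606548 0.17699757 0.0275    ]
side 255 297 26 34 267.91967213114754 311.77868852459017 [0.47636161 0.17866764 0.0275    ]
head (array([0.47612069, 0.17796242, 0.02691439]), np.float64(0.001252358059090199))
salt (array([0.75987346, 0.0104024 , 0.17625282]), np.float64(0.003281388283872538))
jar (array([ 0.66595076, -0.32596925,  0.10464164]), np.float64(0.0025302695118268777))
mug (array([0.7180771 , 0.30095043, 0.08772703]), np.float64(0.0004418221423491457))
purple [0.37765374 0.11797127 0.055     ]
purple [0.46605518 0.07040294 0.055     ]
purple [0.57984316 0.20461999 0.055     ]
```

```bash
cat >> h.py <<'E'
def mk(zax,yaz):
    z=np.array(zax,float);z/=np.linalg.norm(z);y=np.array([np.cos(yaz),np.sin(yaz),0]);y-=z*(y@z);y/=np.linalg.norm(y)
    return Ro.from_matrix(np.c_[np.cross(y,z),y,z])
def go(o,p,R,p0=None,R0=None):
    R0=Ro.from_quat(o["tool_rot"]) if R0 is None else R0;p0=np.array(o["position"]) if p0 is None else p0
    r=R0.inv()*R
    print("dpos",np.round(R0.inv().apply(np.array(p)-p0)*100,2),"turn",np.round(r.as_rotvec(),3))
E
python3 - <<'E'
from h import *
a=np.radians(26);l=np.array([-.511,.859]);u=np.r_[l*np.sin(a),np.cos(a)]
R=mk(-u,np.arctan2(.511,.859));print(R.as_quat())
o=robot.get_obs();g=np.array([.459,-.096,.252])-.030*u;tcp=g-.019*u
print(g,tcp)
go(o,tcp+.11*u,R);go(o,tcp,R)
E
```

```text
[ 0.4816814   0.84700835 -0.11115502  0.19545956]
[ 0.46572023 -0.10729682  0.22503618] [ 0.46997638 -0.11445148  0.20795909]
dpos [ 37.83 -37.87  -8.43] turn [-0.384 -0.341 -1.661]
dpos [ 38.42 -33.07   1.45] turn [-0.384 -0.341 -1.661]
```

Emit:
{"fn": "play_rows", "kwargs": {"gripper": [-1, -1, -1, -1, -1, -1, -1, -1, -1, -1, -1, -1], "delta_pos": [[0, 0, -6], [0, 0, -11], [37.8, -37.9, -10], [37.8, -37.9, -10], [37.8, -37.9, -10], [37.8, -37.9, -10], [37.8, -37.9, -10], [37.8, -37.9, -10], [37.8, -37.9, -8.4], [37.8, -37.9, -8.4], [37.8, -37.9, -8.4], [37.8, -37.9, -8.4]], "turn": [[0, 0, 0], [0, 0, 0], [-0.384, -0.341, -1.661], [-0.384, -0.341, -1.661], [-0.384, -0.341, -1.661], [-0.384, -0.341, -1.661], [-0.384, -0.341, -1.661], [-0.384, -0.341, -1.661], [-0.384, -0.341, -1.661], [-0.384, -0.341, -1.661], [-0.384, -0.341, -1.661], [-0.384, -0.341, -1.661]]}}

```text
time: 1.65
position: [0.4447, -0.0702, 0.3057]
tool_rot: [0.478, 0.849, -0.112, 0.195]
ft_force: [-0.4, -0.1, -0.4]
grip_width: 0.0868
grip_force: 0.0
```

```bash
python3 - <<'E'
from h import *
st();import pickle
c=robot.camera("wrist");pickle.dump(c,open("w1.pkl","wb"))
print(proj(c,np.array([.459,-.096,.252]),1),proj(c,np.array([.494,-.154,.15]),1))
save("w1.png",cv2.convertScaleAbs(c["color"],alpha=1.5))
E
```

```text
{'time': 1.65, 'position': [0.4447, -0.0702, 0.3057], 'tool_rot': [0.4782, 0.8489, -0.1116, 0.1954], 'ft_force': [-0.3733, -0.0898, -0.4269], 'grip_width': 0.0868, 'grip_force': 0.0, 'q': [-0.1789, 0.1089, 1.9299, -0.457, 0.8463, -0.4618]}
(np.float64(270.7926216945172), np.float64(226.36346335703837)) (np.float64(271.48304394410314), np.float64(200.53048866831702))
```

View pics/w1.png

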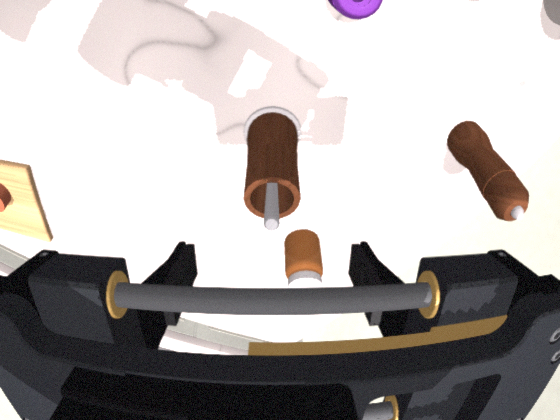

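The wrist view shows the spindle top at (271,224), where I predicted it, and the rim centre at about (272,197). Next I descend along the rod and grip it.

```bash
python3 - <<'E'
from h import *
import pickle
c=pickle.load(open("w1.pkl","rb"))
print("rim",onz(c,272,197,.15,1),"top",onz(c,271,224,.252,1))
a=np.radians(26);l=np.array([-.511,.859]);u=np.r_[l*np.sin(a),np.cos(a)]
R=mk(-u,np.arctan2(.511,.859));o=robot.get_obs()
go(o,np.array([.459,-.096,.252])-.049*u,R)
E
```

```text
rim [ 0.49179488 -0.14923926  0.15      ] top [ 0.45783698 -0.093766    0.252     ]
dpos [-0.23 -0.   11.  ] turn [-0.     0.001  0.007]
```

Emit:
{"fn": "play_rows", "kwargs": {"gripper": [-1, -1, -1, -0.5, 0, 0.5, 1, 1, 1, 1, 1], "delta_pos": [[0, 0, 4], [0, 0, 8], [0, 0, 11], [0, 0, 11], [0, 0, 11], [0, 0, 11], [0, 0, 11], [0, 0, 11], [0, 0, 11], [0, 0, 11], [0, 0, 11]], "turn": [[0, 0, 0], [0, 0, 0], [0, 0, 0], [0, 0, 0], [0, 0, 0], [0, 0, 0], [0, 0, 0], [0, 0, 0], [0, 0, 0], [0, 0, 0], [0, 0, 0]], "squeeze": 40}}

```text
time: 3.08
position: [0.4696, -0.1148, 0.2077]
tool_rot: [0.482, 0.847, -0.112, 0.196]
ft_force: [-0.2, 0.3, -0.4]
grip_width: 0.0145
grip_force: 0.0
```

```bash
python3 - <<'E'
from h import *
st()
c=robot.camera("side");s=robot.camera("scene")
save("g1.png",cv2.resize(np.hstack([c["color"][120:260,270:410],s["color"][140:280,150:290]]),None,fx=2.85,fy=2.85,interpolation=cv2.INTER_CUBIC))
E
```

```text
{'time': 3.075, 'position': [0.4696, -0.1148, 0.2077], 'tool_rot': [0.4817, 0.8468, -0.112, 0.1958], 'ft_force': [-0.2468, 0.3386, -0.4382], 'grip_width': 0.0145, 'grip_force': 0.0, 'q': [-0.2784, 0.3101, 2.0182, -0.6092, 0.5565, -0.3334]}
```

View pics/g1.png

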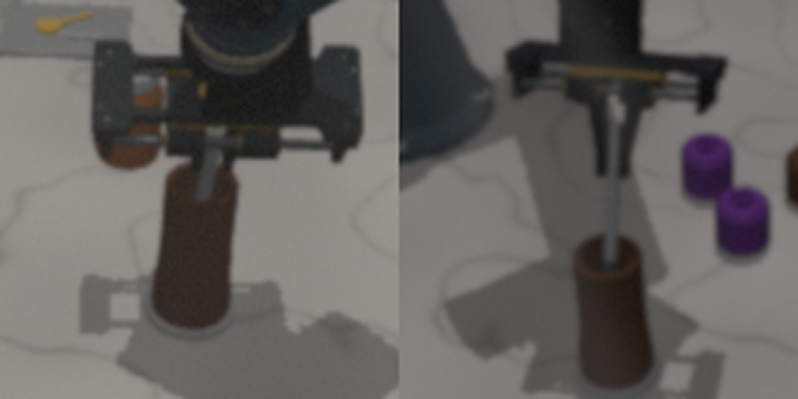

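Emit:
{"fn": "play_rows", "kwargs": {"gripper": [1, 1, 1, 1, 1], "delta_pos": [[0, 0, 0], [0, 0, 0], [0, 0, 0], [0, 0, -0.5], [0, 0, -1.2]], "turn": [[0, 0, 0], [0, 0, 0], [0, 0, 0], [0, 0, 0], [0, 0, 0]]}}

```text
time: 3.8
position: [0.4668, -0.1101, 0.2187]
tool_rot: [0.482, 0.847, -0.112, 0.196]
ft_force: [0.8, -1.5, -0.7]
grip_width: 0.0109
grip_force: 40.0
```

```bash
python3 - <<'E'
from h import *
o=st()
go(o,[.493,-.152,.233],mk([0,0,-1],.536))
E
```

```text
{'time': 3.8, 'position': [0.4668, -0.1101, 0.2187], 'tool_rot': [0.4817, 0.8468, -0.112, 0.1956], 'ft_force': [0.803, -1.4872, -0.6607], 'grip_width': 0.0109, 'grip_force': 39.9987, 'q': [-0.2688, 0.2854, 2.0111, -0.5835, 0.5872, -0.3559]}
dpos [-5.06  0.11  0.88] turn [-0.001  0.455  0.   ]
```

Emit:
{"fn": "play_rows", "kwargs": {"gripper": [1, 1, 1, 1, 1, 1, 1], "delta_pos": [[-1, 0, 0.2], [-2, 0, 0.3], [-3, 0, 0.5], [-4, 0.1, 0.7], [-5.06, 0.1, 0.9], [-5.06, 0.1, 0.9], [-5.06, 0.1, 0.9]], "turn": [[0, 0.09, 0], [0, 0.18, 0], [0, 0.27, 0], [0, 0.36, 0], [0, 0.455, 0], [0, 0.455, 0], [0, 0.455, 0]]}}

```text
time: 4.68
position: [0.4919, -0.1511, 0.2323]
tool_rot: [0.494, 0.869, -0.001, -0.001]
ft_force: [0.0, 0.6, -1.4]
grip_width: 0.0108
grip_force: 40.0
```

```bash
python3 - <<'E'
from h import *
st();import pickle
d={n:robot.camera(n) for n in("scene","side","wrist")};pickle.dump(d,open("d2.pkl","wb"))
c,s=d["side"],d["scene"]
for n in("side","scene"): print(n,proj(d[n],np.array([.493,-.152,.15])))
r=lambda im,u,v:cv2.resize(im[v:v+60,u:u+80],None,fx=5,fy=5,interpolation=cv2.INTER_CUBIC)
save("g2.png",cv2.convertScaleAbs(np.vstack([np.hstack([r(c["color"],300,150),r(s["color"],185,190)]),cv2.resize(d["wrist"]["color"][90:300,140:420],(800,600))[:300]]),alpha=1.8))
E
```

```text
{'time': 4.675, 'position': [0.4919, -0.1511, 0.2323], 'tool_rot': [0.4944, 0.8692, -0.0006, -0.0009], 'ft_force': [0.0269, 0.5993, -1.4429], 'grip_width': 0.0108, 'grip_force': 39.9987, 'q': [-0.5147, 0.3676, 1.6938, -0.0014, 1.0819, -1.0506]}
side (np.float64(340.56969186038714), np.float64(183.72047136160072))
scene (np.float64(222.8632898697958), np.float64(228.84811928421811))
```

View pics/g2.png

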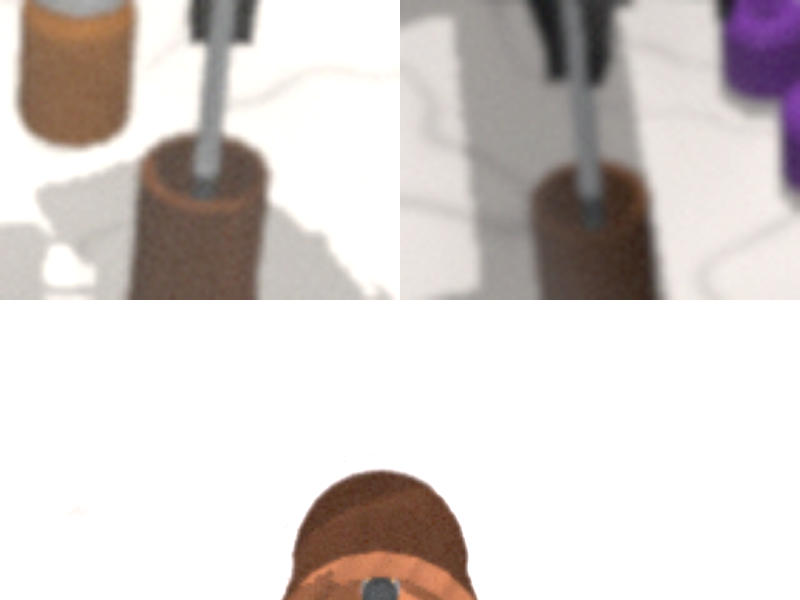

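```bash
python3 - <<'E'
from h import *
import pickle
d=pickle.load(open("d2.pkl","rb"))
print("rim centre",two(ray(d["scene"],223,230),ray(d["side"],341.2,184.2)))
for n in("side","scene"):
    c=d[n];g=cv2.cvtColor(c["color"],cv2.COLOR_RGB2HSV)
    for z in(.15,.17,.19,.205):
        u,v=proj(c,np.array([.4919,-.1511,z]));vi=int(round(v));row=g[vi];lo=int(u)-10
        # rod: grey (low saturation) bright between
        x=np.arange(lo,lo+21);print(n,z,round(u,1),vi," ".join(f"{s}/{w}" for s,w in zip(row[x,1],row[x,2])) if z in(.15,.19) else "")
E
```

```text
rim centre (array([ 0.49306248, -0.15341564,  0.14730082]), np.float64(0.002247039531026604))
side 0.15 340.8 184 100/74 84/64 74/52 58/53 70/51 79/55 65/55 58/57 29/62 7/74 3/82 0/82 0/75 11/67 47/54 72/53 66/54 64/52 59/52 58/53 70/55
side 0.17 341.5 177 
side 0.19 342.1 171 12/149 10/149 12/149 10/148 12/148 14/148 11/145 12/131 8/97 0/79 0/81 3/82 5/98 11/121 11/135 15/139 13/139 13/139 11/140 11/141 12/143
side 0.205 342.7 165 
scene 0.15 222.8 228 50/56 69/48 62/45 67/42 74/38 70/40 87/38 64/40 33/46 5/54 4/59 9/59 5/52 29/44 90/37 120/36 120/36 124/37 124/37 146/42 130/53
scene 0.17 222.3 223 
scene 0.19 221.7 217 9/88 9/87 12/88 12/88 12/87 12/88 12/88 9/86 3/80 3/73 8/68 4/67 4/68 7/75 12/84 12/88 12/88 14/90 9/88 11/89 11/93
scene 0.205 221.3 212
```

Emit:
{"fn": "play_rows", "kwargs": {"gripper": [1, 1, 1, 1, 1], "delta_pos": [[-0.05, 0.02, 0], [-0.05, 0.02, 0.3], [-0.05, 0.02, 0.6], [-0.05, 0.02, 0.9], [-0.05, 0.02, 0.9]], "turn": [[0, 0, 0], [0, 0, 0], [0, 0, 0], [0, 0, 0], [0, 0, 0]]}}

```text
time: 5.45
position: [0.4933, -0.1525, 0.2233]
tool_rot: [0.495, 0.869, -0.0, -0.001]
ft_force: [0.3, 0.1, -1.8]
grip_width: 0.0113
grip_force: 40.0
```

Emit:
{"fn": "play_rows", "kwargs": {"gripper": [1, 1, 1, 1, 1], "delta_pos": [[0, 0, 0.1], [0, 0, 0.2], [0, 0, 0.3], [0, 0, 0.4], [0, 0, 0.4]], "turn": [[0, 0, 0], [0, 0, 0], [0, 0, 0], [0, 0, 0], [0, 0, 0]]}}

```text
time: 6.08
position: [0.4934, -0.1526, 0.2196]
tool_rot: [0.495, 0.869, -0.0, -0.0]
ft_force: [0.4, -1.1, -1.2]
grip_width: 0.0109
grip_force: 40.0
```

Emit:
{"fn": "play_rows", "kwargs": {"gripper": [1, 1, 1, 1, 1], "delta_pos": [[0, 0, 0.1], [0, 0, 0.2], [0, 0, 0.3], [0, 0, 0.3], [0, 0, 0.3]], "turn": [[0, 0, 0], [0, 0, 0], [0, 0, 0], [0, 0, 0], [0, 0, 0]]}}

```text
time: 6.7
position: [0.4935, -0.1526, 0.2167]
tool_rot: [0.495, 0.869, -0.0, -0.0]
ft_force: [0.1, 0.6, -1.7]
grip_width: 0.0105
grip_force: 40.0
```

Emit:
{"fn": "play_rows", "kwargs": {"gripper": [1, 1, 1, 1, 1, 1], "delta_pos": [[0, 0, 0.15], [0, 0, 0.3], [0, 0, 0.45], [0, 0, 0.6], [0, 0, 0.7], [0, 0, 0.7]], "turn": [[0, 0, 0], [0, 0, 0], [0, 0, 0], [0, 0, 0], [0, 0, 0], [0, 0, 0]]}}

```text
time: 7.45
position: [0.4935, -0.1525, 0.2096]
tool_rot: [0.495, 0.869, -0.0, -0.0]
ft_force: [-0.3, 0.9, -1.4]
grip_width: 0.0106
grip_force: 40.0
```

Emit:
{"fn": "play_rows", "kwargs": {"gripper": [1, 1, 1, 1, 1, 1, 1, 1, 1, 1, 1, 1], "delta_pos": [[0, 0, 0.15], [0, 0, 0.3], [0, 0, 0.45], [0, 0, 0.6], [0, 0, 0.75], [0, 0, 0.9], [0, 0, 1.05], [0, 0, 1.2], [0, 0, 1.35], [0, 0, 1.5], [0, 0, 1.65], [0, 0, 1.8]], "turn": [[0, 0, 0], [0, 0, 0], [0, 0, 0], [0, 0, 0], [0, 0, 0], [0, 0, 0], [0, 0, 0], [0, 0, 0], [0, 0, 0], [0, 0, 0], [0, 0, 0], [0, 0, 0]], "squeeze": 60}}

```text
time: 8.95
position: [0.4938, -0.1528, 0.1926]
tool_rot: [0.494, 0.869, -0.0, 0.0]
ft_force: [-1.2, 0.8, 6.9]
grip_width: 0.0106
grip_force: 60.0
```

Emit:
{"fn": "play_rows", "kwargs": {"gripper": [1, 1, 1, 1, 1, 1, 1, 1, 1, 1, 1, 1], "delta_pos": [[0, 0, 0.17], [0, 0, 0.34], [0, 0, 0.5], [0, 0, 0.67], [0, 0, 0.84], [0, 0, 1.0], [0, 0, 1.17], [0, 0, 1.34], [0, 0, 1.5], [0, 0, 1.67], [0, 0, 1.84], [0, 0, 2.0]], "turn": [[0, 0, 0], [0, 0, 0], [0, 0, 0], [0, 0, 0], [0, 0, 0], [0, 0, 0], [0, 0, 0], [0, 0, 0], [0, 0, 0], [0, 0, 0], [0, 0, 0], [0, 0, 0]]}}

```text
time: 10.45
position: [0.4938, -0.1528, 0.1728]
tool_rot: [0.494, 0.869, -0.0, 0.0]
ft_force: [-1.8, 0.7, 5.9]
grip_width: 0.0107
grip_force: 60.0
```

Emit:
{"fn": "play_rows", "kwargs": {"gripper": [1, 1, 1, 1, 1, 1, 1], "delta_pos": [[0, 0, 0.1], [0, 0, 0.2], [0, 0, 0.3], [0, 0, 0.4], [0, 0, 0.5], [0, 0, 0.6], [0, 0, 0.6]], "turn": [[0, 0, 0], [0, 0, 0], [0, 0, 0], [0, 0, 0], [0, 0, 0], [0, 0, 0], [0, 0, 0]]}}

```text
time: 11.32
position: [0.4938, -0.1528, 0.1667]
tool_rot: [0.494, 0.869, -0.0, 0.0]
ft_force: [-1.4, 0.3, 5.7]
grip_width: 0.0109
grip_force: 60.0
```

Emit:
{"fn": "play_rows", "kwargs": {"gripper": [1, 1, 1, 1, 1], "delta_pos": [[0, 0, 0.1], [0, 0, 0.2], [0, 0, 0.25], [0, 0, 0.3], [0, 0, 0.3]], "turn": [[0, 0, 0], [0, 0, 0], [0, 0, 0], [0, 0, 0], [0, 0, 0]]}}

```text
time: 11.95
position: [0.4939, -0.1529, 0.1644]
tool_rot: [0.494, 0.869, -0.0, 0.001]
ft_force: [-1.8, 1.5, 9.7]
grip_width: 0.0106
grip_force: 60.0
```

Emit:
{"fn": "play_rows", "kwargs": {"gripper": [1, 1, 1, 1, 1], "delta_pos": [[0, 0, 0.05], [0, 0, 0.1], [0, 0, 0.15], [0, 0, 0.15], [0, 0, 0.15]], "turn": [[0, 0, 0], [0, 0, 0], [0, 0, 0], [0, 0, 0], [0, 0, 0]]}}

```text
time: 12.58
position: [0.4943, -0.1531, 0.1641]
tool_rot: [0.494, 0.869, -0.001, 0.001]
ft_force: [-2.6, 1.8, 18.0]
grip_width: 0.0106
grip_force: 60.0
```

Emit:
{"fn": "play_rows", "kwargs": {"gripper": [1, 1, 1, 1, 1, 0.6, 0.3, 0, 0, 0, 0, 0], "delta_pos": [[0, 0, 0.08], [0, 0, 0.15], [0, 0, 0.15], [0, 0, 0], [0, 0, -0.2], [0, 0, -0.2], [0, 0, -0.2], [0, 0, -0.2], [0, 0, -0.2], [0, 0, -4], [0, 0, -9], [0, 0, -12]], "turn": [[0, 0, 0], [0, 0, 0], [0, 0, 0], [0, 0, 0], [0, 0, 0], [0, 0, 0], [0, 0, 0], [0, 0, 0], [0, 0, 0], [0, 0, 0], [0, 0, 0], [0, 0, 0]]}}

```text
time: 14.08
position: [0.4943, -0.1529, 0.2834]
tool_rot: [0.494, 0.869, -0.0, 0.001]
ft_force: [0.3, -0.7, -0.2]
grip_width: 0.0433
grip_force: 0.0
```

```bash
python3 - <<'E'
from h import *
o=st();import pickle
# pregrasp over head: tool az chosen near radial line
p=np.array([.475,.179])
for az in (0.536,0.0,-.5): go(o,[*p,.17],mk([0,0,-1],az))
E
```

```text
{'time': 14.075, 'position': [0.4943, -0.1529, 0.2834], 'tool_rot': [0.4945, 0.8692, -0.0004, 0.0013], 'ft_force': [0.2931, -0.661, -0.2064], 'grip_width': 0.0433, 'grip_force': 0.0, 'q': [-0.5157, 0.3089, 1.6242, -0.0009, 1.2059, -1.0517]}
dpos [29.55 15.3  11.27] turn [0.001 0.003 0.   ]
dpos [29.55 15.3  11.27] turn [0.001 0.002 0.536]
dpos [29.55 15.3  11.27] turn [0.002 0.002 1.036]
```

Emit:
{"fn": "play_rows", "kwargs": {"gripper": [-0.5, -1, -1, -1, -1, -1, -1, -1, -1, -1], "delta_pos": [[6, 3.1, 0], [12, 6.2, 0], [29.6, 15.3, 5], [29.6, 15.3, 9], [29.6, 15.3, 11.3], [29.6, 15.3, 11.3], [29.6, 15.3, 11.3], [29.6, 15.3, 11.3], [29.6, 15.3, 11.3], [29.6, 15.3, 11.3]], "turn": [[0, 0, 0], [0, 0, 0], [0, 0, 0], [0, 0, 0], [0, 0, 0], [0, 0, 0], [0, 0, 0], [0, 0, 0], [0, 0, 0], [0, 0, 0]]}}

```text
time: 15.32
position: [0.4747, 0.179, 0.1689]
tool_rot: [0.495, 0.869, 0.0, 0.001]
ft_force: [0.5, -0.2, 0.9]
grip_width: 0.087
grip_force: 0.0
```

```bash
python3 - <<'E'
from h import *
o=st();import pickle
d={n:robot.camera(n) for n in("scene","side","wrist")};pickle.dump(d,open("d3.pkl","wb"))
for n in("side","scene"): print(n,proj(d[n],np.array([.494,-.153,.215])),proj(d[n],np.array([.494,-.153,.15])))
print(proj(d["wrist"],np.array([.475,.179,.055]),1))
r=lambda im,u,v:cv2.resize(im[v:v+60,u:u+80],None,fx=5,fy=5,interpolation=cv2.INTER_CUBIC)
save("g3.png",cv2.convertScaleAbs(np.vstack([np.hstack([r(d["side"]["color"],300,145),r(d["scene"]["color"],185,190)]),cv2.resize(d["wrist"]["color"][120:330,0:560],(800,300))]),alpha=1.6))
E
```

```text
{'time': 15.325, 'position': [0.4747, 0.179, 0.1689], 'tool_rot': [0.4953, 0.8687, 0.0001, 0.0007], 'ft_force': [0.4509, -0.1715, 0.9349], 'grip_width': 0.087, 'grip_force': 0.0, 'q': [0.1405, 0.4477, 1.7812, -0.0008, 0.9114, -0.3934]}
side (np.float64(342.6103669307581), np.float64(161.27294810909171)) (np.float64(340.40349359397817), np.float64(183.3679155706594))
scene (np.float64(221.09578292081184), np.float64(210.08816654676562)) (np.float64(222.87633693369182), np.float64(229.20879636364026))
(np.float64(272.4688227923004), np.float64(201.66999353084768))
```

View pics/g3.png

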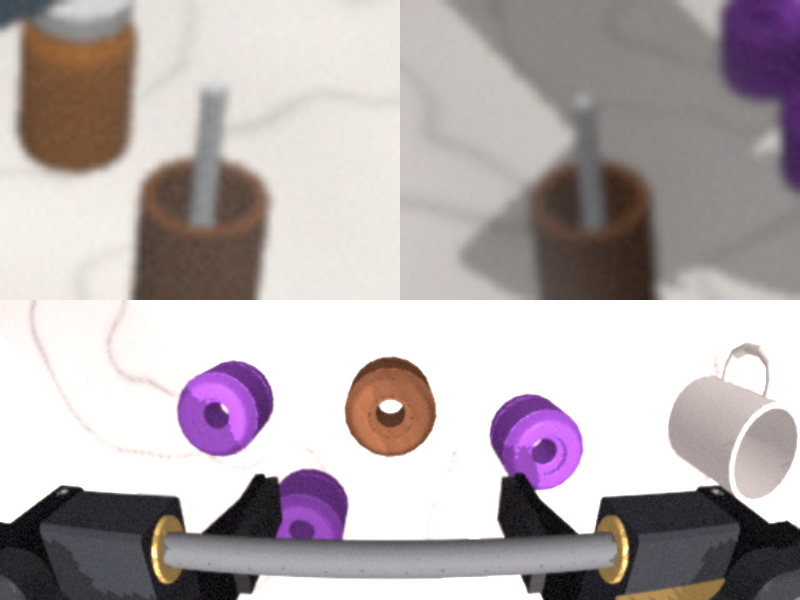

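Side view (top left): the spindle is upright, with its top at about (342.6,163) and well inside the rim. Wrist view: the brown head's hole is at about (273,198), confirmed wooden, with clear room for the fingers.

```bash
python3 - <<'E'
from h import *
import pickle
d=pickle.load(open("d3.pkl","rb"))
print("top",two(ray(d["scene"],221.6,209.8),ray(d["side"],342.6,163)))
print("rim",two(ray(d["scene"],223,230),ray(d["side"],341.2,184.2)))
w=d["wrist"];h=cv2.cvtColor(w["color"],cv2.COLOR_RGB2HSV)
b=((h[...,0]<20)&(h[...,1]>90)).astype(np.uint8);b[:150]=0;b[250:]=0;b[:,:220]=0;b[:,330:]=0
# top disc: brighter part
t=(b>0)&(h[...,2]>75)
print("bbox",cv2.boundingRect(b),cv2.boundingRect(t.astype(np.uint8)))
print("wrist head",onz(w,273.7,199.5,.055,1),onz(w,273.7,198.4,.055,1))
for n in("side",):
    c=d[n];print(proj(c,np.array([.474,.180,.055])))
E
```

```text
top (array([ 0.4921338 , -0.14961336,  0.21280268]), np.float64(0.0002516196490333823))
rim (array([ 0.49306248, -0.15341564,  0.14730082]), np.float64(0.002247039531026604))
bbox (242, 161, 63, 68) (242, 168, 63, 61)
wrist head [0.47491799 0.18126624 0.055     ] [0.47440435 0.18213263 0.055     ]
(np.float64(268.0519704638949), np.float64(304.8924259007918))
```

Emit:
{"fn": "play_rows", "kwargs": {"gripper": [-1, -1, -1, -1, -0.7, -0.4, -0.2, 0, 0, 0, 0, 0], "delta_pos": [[0.14, 0.06, 5], [0.14, 0.06, 10], [0.14, 0.06, 14], [0.14, 0.06, 15], [0.14, 0.06, 15], [0.14, 0.06, 15], [0.14, 0.06, 15], [0.14, 0.06, 15], [0.14, 0.06, 15], [0.14, 0.06, 15], [0.14, 0.06, 15], [0.14, 0.06, 15]], "turn": [[0, 0, 0], [0, 0, 0], [0, 0, 0], [0, 0, 0], [0, 0, 0], [0, 0, 0], [0, 0, 0], [0, 0, 0], [0, 0, 0], [0, 0, 0], [0, 0, 0], [0, 0, 0]], "squeeze": 25}}

```text
time: 16.98
position: [0.4742, 0.1816, 0.0192]
tool_rot: [0.495, 0.869, 0.0, 0.001]
ft_force: [-1.4, -0.4, 5.7]
grip_width: 0.0592
grip_force: 25.0
```

Emit:
{"fn": "play_rows", "kwargs": {"gripper": [0, 0, 0, 0, 0, 0, 0, 0, 0, 0, 0, 0], "delta_pos": [[0, 0, -3], [0, 0, -8], [0, 0, -14], [0, 0, -20], [0, 0, -26], [0, 0, -26], [-5, -2.6, -26], [-10, -5.2, -26], [-15, -7.8, -26], [-18, -9.4, -26], [-20, -10.4, -26], [-20, -10.4, -26]], "turn": [[0, 0, 0], [0, 0, 0], [0, 0, 0], [0, 0, 0], [0, 0, 0], [0, 0, 0], [0, 0, 0], [0, 0, 0], [0, 0, 0], [0, 0, 0], [0, 0, 0], [0, 0, 0]]}}

```text
time: 18.48
position: [0.4855, -0.0445, 0.2766]
tool_rot: [0.496, 0.868, -0.001, -0.002]
ft_force: [-0.1, 0.8, -2.0]
grip_width: 0.0591
grip_force: 25.0
```

```bash
python3 - <<'E'
from h import *
o=st();import pickle
d={n:robot.camera(n) for n in("scene","side","wrist")};pickle.dump(d,open("d4.pkl","wb"))
p=np.array(o["position"])
print([proj(d["wrist"],p+[0,0,z],1) for z in(-.019,.036)])
for n in("side","scene"): print(n,[np.round(proj(d[n],p+[0,0,z]),1) for z in(-.019,.036)])
go(o,[.4935,-.151,.28],mk([0,0,-1],.536))
r=lambda im,u,v,w,h,k:cv2.resize(im[v:v+h,u:u+w],None,fx=k,fy=k,interpolation=cv2.INTER_CUBIC)
u,v=map(int,proj(d["side"],p));a,b=map(int,proj(d["scene"],p))
print("crop origins",u-40,v-30,a-40,b-30)
save("g4.png",cv2.convertScaleAbs(np.vstack([np.hstack([r(d["side"]["color"],u-40,v-30,80,60,5),r(d["scene"]["color"],a-40,b-30,80,60,5)]),cv2.resize(d["wrist"]["color"][120:330,0:560],(800,300))]),alpha=1.6))
E
```

```text
{'time': 18.475, 'position': [0.4855, -0.0445, 0.2766], 'tool_rot': [0.4958, 0.8684, -0.0007, -0.0017], 'ft_force': [-0.1187, 0.7829, -1.9843], 'grip_width': 0.0591, 'grip_force': 24.9995, 'q': [-0.3206, 0.2753, 1.6967, -0.0008, 1.1732, -0.8535]}
[(np.float64(270.8078609819508), np.float64(247.68313115243643)), (np.float64(270.0702518886658), np.float64(297.4125571736087))]
side [array([323.1, 170.8]), array([324.5, 148.7])]
scene [array([246.5, 175.5]), array([245.6, 158. ])]
dpos [-9.58 -4.72 -0.35] turn [-0.003 -0.002 -0.003]
crop origins 283 133 206 139
```

View pics/g4.png

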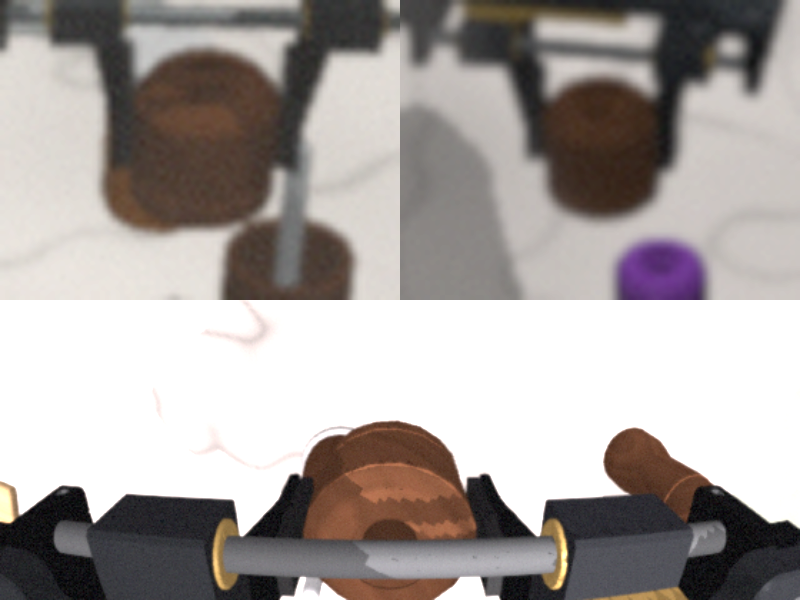

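```bash
python3 - <<'E'
from h import *
import pickle
d=pickle.load(open("d4.pkl","rb"));p=np.array([.4855,-.0445,.2766]);R=mk([0,0,-1],.536)
th=np.linspace(0,6.283,73)
def ext(n,off):
    for z,r in((-.0192,.03),(.0358,.026)):
        X=[p+R.apply([off,0,0])+[r*np.cos(t),r*np.sin(t),z] for t in th]
        U=np.array([proj(d[n],x,n=="wrist") for x in X]);print(n,off,z,U.min(0).round(1),U.max(0).round(1))
for off in(-.004,0,.004):
    for n in("wrist","scene","side"):ext(n,off)
for n in("wrist","scene","side"):
    h=cv2.cvtColor(d[n]["color"],cv2.COLOR_RGB2HSV)
    b=((h[...,0]<20)&(h[...,1]>90)).astype(np.uint8)
    N,L,S,C=cv2.connectedComponentsWithStats(b)
    print(n,[S[i].tolist() for i in range(1,N) if S[i,4]>250])
E
```

```text
wrist -0.004 -0.0192 [222.4 206.8] [319.4 294.4]
wrist -0.004 0.0358 [214.4 254.2] [326.1 345.6]
scene -0.004 -0.0192 [234.6 169.7] [257.7 183.4]
scene -0.004 0.0358 [235.  153.2] [255.5 164.9]
side -0.004 -0.0192 [308.8 161.5] [337.4 178.4]
side -0.004 0.0358 [311.6 140.7] [337.4 154.9]
wrist 0 -0.0192 [222.  200.2] [319.8 289.3]
wrist 0 0.0358 [213.6 245.7] [326.7 339.8]
scene 0 -0.0192 [234.9 168.8] [258.  182.4]
scene 0 0.0358 [235.3 152.3] [255.8 163.9]
side 0 -0.0192 [308.8 162.6] [337.5 179.5]
side 0 0.0358 [311.6 141.7] [337.5 156.1]
wrist 0.004 -0.0192 [221.6 193.6] [320.1 284.1]
wrist 0.004 0.0358 [212.9 237. ] [327.4 333.8]
scene 0.004 -0.0192 [235.3 167.9] [258.2 181.5]
scene 0.004 0.0358 [235.7 151.5] [256.1 163. ]
side 0.004 -0.0192 [308.7 163.6] [337.5 180.7]
side 0.004 0.0358 [311.6 142.8] [337.6 157.2]
wrist [[211, 205, 123, 83, 8142], [423, 210, 75, 66, 2402], [0, 248, 13, 29, 299], [148, 273, 19, 50, 497], [379, 273, 19, 51, 494], [225, 315, 95, 22, 1407], [195, 321, 290, 36, 3940]]
scene [[235, 156, 23, 25, 445], [220, 224, 17, 47, 319], [330, 231, 24, 56, 990], [0, 242, 59, 78, 2486], [213, 322, 28, 32, 616]]
side [[310, 144, 28, 33, 457]]
```

Emit:
{"fn": "play_rows", "kwargs": {"gripper": [0, 0, 0, 0, 0, 0], "delta_pos": [[-4, -2, 0], [-7, -3.6, 0], [-9, -4.6, 0], [-9.3, -4.8, 0], [-9.3, -4.8, 0], [-9.3, -4.8, 0]], "turn": [[0, 0, 0], [0, 0, 0], [0, 0, 0], [0, 0, 0], [0, 0, 0], [0, 0, 0]]}}

```text
time: 19.38
position: [0.4924, -0.1465, 0.2781]
tool_rot: [0.494, 0.87, -0.0, -0.001]
ft_force: [0.2, 0.3, -0.9]
grip_width: 0.0593
grip_force: 25.0
```

```bash
python3 - <<'E'
from h import *
o=st();import pickle
d={n:robot.camera(n) for n in("scene","side")};pickle.dump(d,open("d5.pkl","wb"))
p=np.array(o["position"])
r=lambda im,u,v,w,h,k:cv2.resize(im[v:v+h,u:u+w],None,fx=k,fy=k,interpolation=cv2.INTER_CUBIC)
u,v=map(int,proj(d["side"],p-[0,0,.05]));a,b=map(int,proj(d["scene"],p-[0,0,.05]))
print("crop origins",u-40,v-60,a-40,b-60)
save("g5.png",cv2.convertScaleAbs(np.hstack([r(d["side"]["color"],u-40,v-60,80,120,5),r(d["scene"]["color"],a-40,b-60,80,120,5)]),alpha=1.8))
E
```

```text
{'time': 19.375, 'position': [0.4924, -0.1465, 0.2781], 'tool_rot': [0.4939, 0.8695, -0.0002, -0.0005], 'ft_force': [0.1675, 0.3078, -0.8959], 'grip_width': 0.0593, 'grip_force': 24.9998, 'q': [-0.5066, 0.311, 1.6373, -0.0005, 1.1944, -1.0442]}
crop origins 302 98 182 144
```

View pics/g5.png

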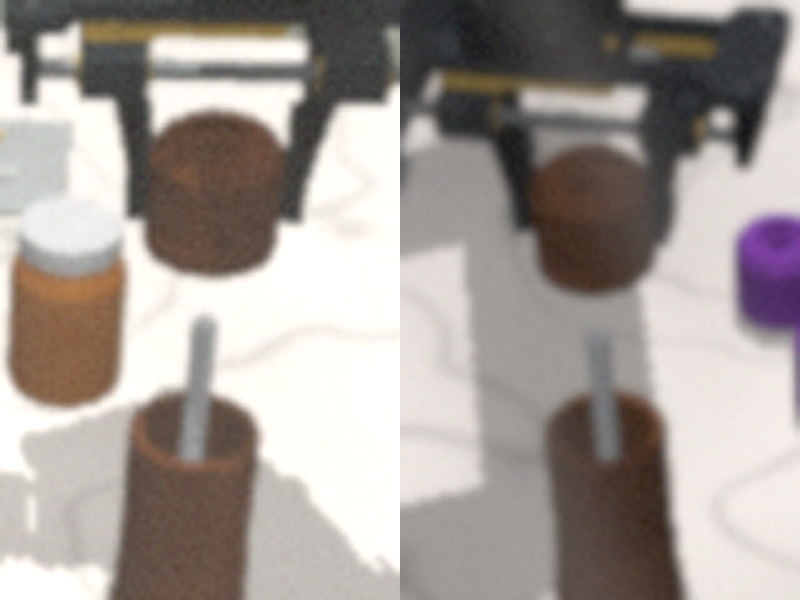

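```bash
python3 - <<'E'
from h import *
import pickle
from scipy.optimize import least_squares
d=pickle.load(open("d5.pkl","rb"));th=np.linspace(0,6.283,73)
def res(q):
    r=[]
    for n,u,v in(("side",344.2,152.6),("scene",221.2,202.6)):
        U=np.array([proj(d[n],np.array([q[0]+.03*np.cos(t),q[1]+.03*np.sin(t),q[2]])) for t in th])
        r+=[(U[:,0].min()+U[:,0].max())/2-u,U[:,1].max()-v]
    return r
s=least_squares(res,[.493,-.15,.26],x_scale=.01);print("head bottom",s.x,s.fun)
print("rod top",two(ray(d["side"],342.8,162.2),ray(d["scene"],221.6,211)))
print("rim",two(ray(d["side"],302+196/5,98+430/5),ray(d["scene"],182+206/5,144+430/5)))
E
```

```text
head bottom [ 0.49342497 -0.14903543  0.26142169] [-0.47161536  0.09752057 -0.52209047 -0.12466137]
rod top (array([ 0.49413044, -0.15282534,  0.21220106]), np.float64(0.001757464641363158))
rim (array([ 0.49345525, -0.1534647 ,  0.14764084]), np.float64(0.0028447595355341033))
```

Emit:
{"fn": "play_rows", "kwargs": {"gripper": [0, 0, 0, 0, 0, 0], "delta_pos": [[-0.2, -0.1, 1], [-0.2, -0.1, 2], [-0.2, -0.1, 3], [-0.2, -0.1, 3.6], [-0.2, -0.1, 3.6], [-0.2, -0.1, 3.6]], "turn": [[0, 0, 0], [0, 0, 0], [0, 0, 0], [0, 0, 0], [0, 0, 0], [0, 0, 0]]}}

```text
time: 20.23
position: [0.493, -0.1504, 0.2424]
tool_rot: [0.495, 0.869, -0.0, 0.0]
ft_force: [0.4, 0.4, -1.0]
grip_width: 0.0592
grip_force: 25.0
```

Emit:
{"fn": "play_rows", "kwargs": {"gripper": [0, 0, 0, 0, 0, 0, 0, 0, 0, 0], "delta_pos": [[0, 0, 0.3], [0, 0, 0.6], [0, 0, 0.9], [0, 0, 1.2], [0, 0, 1.5], [0, 0, 1.8], [0, 0, 2.1], [0, 0, 2.4], [0, 0, 2.4], [0, 0, 2.4]], "turn": [[0, 0, 0], [0, 0, 0], [0, 0, 0], [0, 0, 0], [0, 0, 0], [0, 0, 0], [0, 0, 0], [0, 0, 0], [0, 0, 0], [0, 0, 0]]}}

```text
time: 21.48
position: [0.4928, -0.1502, 0.2182]
tool_rot: [0.495, 0.869, -0.0, -0.0]
ft_force: [0.4, -0.3, -1.1]
grip_width: 0.0594
grip_force: 25.0
```

Emit:
{"fn": "play_rows", "kwargs": {"gripper": [0, 0, 0, 0, 0, 0, 0, 0, 0, 0, 0, 0], "delta_pos": [[0, 0, 0.4], [0, 0, 0.8], [0, 0, 1.2], [0, 0, 1.6], [0, 0, 2], [0, 0, 2.4], [0, 0, 2.8], [0, 0, 3.2], [0, 0, 3.6], [0, 0, 4], [0, 0, 4.3], [0, 0, 4.3]], "turn": [[0, 0, 0], [0, 0, 0], [0, 0, 0], [0, 0, 0], [0, 0, 0], [0, 0, 0], [0, 0, 0], [0, 0, 0], [0, 0, 0], [0, 0, 0], [0, 0, 0], [0, 0, 0]]}}

```text
time: 22.98
position: [0.4926, -0.1502, 0.1749]
tool_rot: [0.495, 0.869, -0.0, -0.0]
ft_force: [0.9, 0.5, -0.7]
grip_width: 0.0591
grip_force: 25.0
```

Emit:
{"fn": "play_rows", "kwargs": {"gripper": [0, 0, 0, 0, 0, 0, 0], "delta_pos": [[0, 0, 0.1], [0, 0, 0.2], [0, 0, 0.3], [0, 0, 0.4], [0, 0, 0.5], [0, 0, 0.55], [0, 0, 0.55]], "turn": [[0, 0, 0], [0, 0, 0], [0, 0, 0], [0, 0, 0], [0, 0, 0], [0, 0, 0], [0, 0, 0]]}}

```text
time: 23.85
position: [0.4928, -0.1503, 0.1697]
tool_rot: [0.495, 0.869, -0.0, -0.0]
ft_force: [-0.2, -0.8, -1.0]
grip_width: 0.0593
grip_force: 25.0
```

```bash
python3 - <<'E'
from h import *
st();import pickle
d={n:robot.camera(n) for n in("scene","side")};pickle.dump(d,open("d6.pkl","wb"))
r=lambda im,u,v,w,h,k:cv2.resize(im[v:v+h,u:u+w],None,fx=k,fy=k,interpolation=cv2.INTER_CUBIC)
save("g6.png",cv2.convertScaleAbs(np.hstack([r(d["side"]["color"],310,150,57,86,7),r(d["scene"]["color"],195,195,57,86,7)]),alpha=1.8))
E
```

```text
{'time': 23.85, 'position': [0.4928, -0.1503, 0.1697], 'tool_rot': [0.4945, 0.8692, -0.0005, -0.0002], 'ft_force': [-0.1944, -0.7537, -1.0165], 'grip_width': 0.0593, 'grip_force': 24.9997, 'q': [-0.5126, 0.4564, 1.7604, -0.0011, 0.9251, -1.0481]}
```

View pics/g6.png

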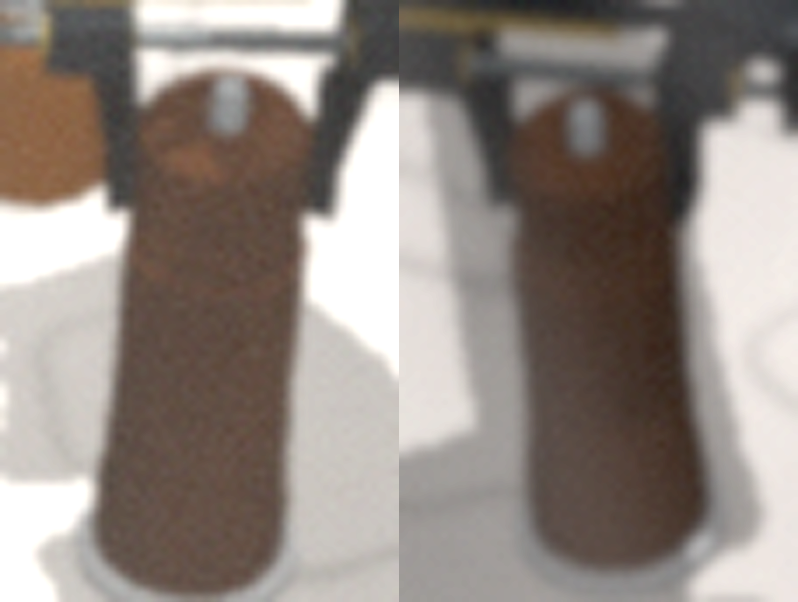

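Emit:
{"fn": "play_rows", "kwargs": {"gripper": [0, 0, 0, 0], "delta_pos": [[0, 0, 0.05], [0, 0, 0.1], [0, 0, 0.15], [0, 0, 0.15]], "turn": [[0, 0, 0], [0, 0, 0], [0, 0, 0], [0, 0, 0]]}}

```text
time: 24.45
position: [0.4928, -0.1503, 0.1692]
tool_rot: [0.495, 0.869, -0.0, 0.0]
ft_force: [-2.6, 1.0, 7.0]
grip_width: 0.0597
grip_force: 25.0
```

Contact on the rim (about 8 N). I relax, release and retreat.

Emit:
{"fn": "play_rows", "kwargs": {"gripper": [0, 0, -0.4, -0.6, -0.8, -1, -1, -1, -1, -1, -1], "delta_pos": [[0, 0, -0.05], [0, 0, -0.1], [0, 0, -0.1], [0, 0, -0.1], [0, 0, -0.1], [0, 0, -0.1], [0, 0, -0.1], [0, 0, -3], [0, 0, -8], [0, 0, -14], [0, 0, -14]], "turn": [[0, 0, 0], [0, 0, 0], [0, 0, 0], [0, 0, 0], [0, 0, 0], [0, 0, 0], [0, 0, 0], [0, 0, 0], [0, 0, 0], [0, 0, 0], [0, 0, 0]]}}

```text
time: 25.82
position: [0.4958, -0.1517, 0.3134]
tool_rot: [0.494, 0.869, -0.0, 0.006]
ft_force: [-0.0, 1.1, -0.5]
grip_width: 0.0871
grip_force: 0.0
```

```bash
python3 - <<'E'
from h import *
st();import pickle
d={n:robot.camera(n) for n in("scene","side")};pickle.dump(d,open("d7.pkl","wb"))
r=lambda im,u,v,w,h,k:cv2.resize(im[v:v+h,u:u+w],None,fx=k,fy=k,interpolation=cv2.INTER_CUBIC)
save("g7.png",cv2.convertScaleAbs(np.hstack([r(d["side"]["color"],310,150,57,86,7),r(d["scene"]["color"],195,195,57,86,7)]),alpha=1.8))
for n in d: print(n,[np.round(proj(d[n],np.array([.4933,-.1534,z])),1) for z in(.205,.215)])
E
```

```text
{'time': 25.825, 'position': [0.4958, -0.1517, 0.3134], 'tool_rot': [0.4944, 0.8692, -0.0004, 0.006], 'ft_force': [-0.0313, 1.1157, -0.492], 'grip_width': 0.0871, 'grip_force': 0.0, 'q': [-0.5121, 0.2756, 1.5848, -0.0009, 1.2692, -1.0483]}
scene [array([221.1, 213.1]), array([220.8, 210.1])]
side [array([342.6, 164.8]), array([343. , 161.3])]
```

View pics/g7.png

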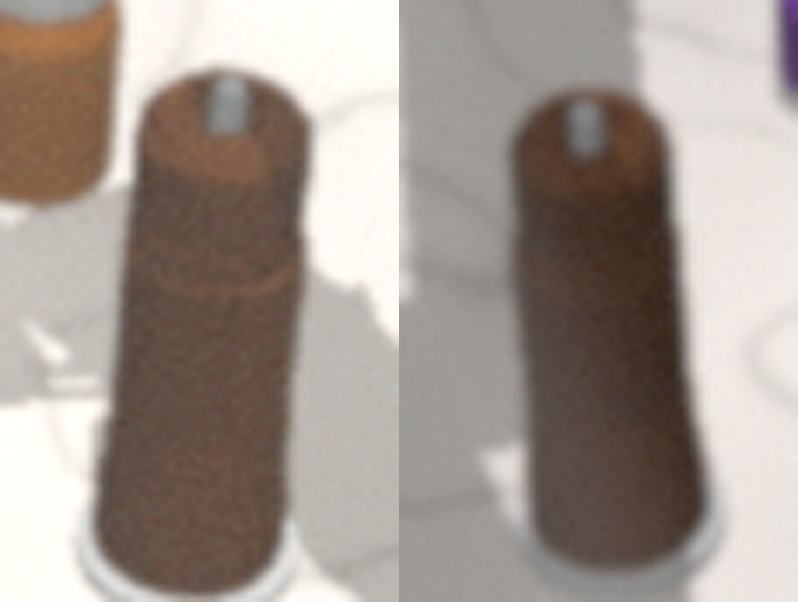

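The head sits flat on the rim in both views, with a thin, even rim edge showing at side crop (225,285). The spindle sticks out of its top by about 10 mm, and the gripper is clear.

```bash
python3 -c "
from rig import robot
print(robot.hand_in())"
```

```text
the job is handed in; nothing more can be done
None
```

The pepper mill is back together and handed in at about 26 s: I pressed the spindle down to its stop, then set the wooden head on the rim, flat and centred to about 1 mm as far as the pictures show; I viewed 11 pictures, one over the limit of 10.

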